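# Clear the bit cases and uncap the board cleaner

### The job

Get the bench ready for cleaning circuit boards. First clear the two orange bit cases that lie loose on the table: stack them squarely, one after the other and lengthwise alike, on the third one, which lies on the black rubber pad and stays there, so that a straight column of three stands by itself. Then open the white bottle of cleaner: its red cap is a push-and-turn safety cap, so press it down, keep it pressed while you turn it anticlockwise (seen from above) by nearly a quarter turn, and lift it off. Finish while still holding the cap: keep it gripped, level and still, about 5 cm clear above the mouth of the bottle, and do not put it down or let go. Leave the other things on the bench where they are.

Things in the scene. Friction and masses are not known exactly. Their poses are not given: they have to be found in the camera images.
- bottle: white round bottle with a blue band, 72 mm across, held fast in a dark square holder (92 mm) screwed to the table: it cannot move or turn. Origin at the table under its axis, z up. Flat shoulder 85 mm above the table, 56 mm across there, 72 mm across below 66 mm. Neck with two tabs and a sprung rubber seal whose top stands 119 mm above the table once the cap is off
- cap: red ribbed round push-and-turn cap, 50 mm across, 32 mm high, 0.04 kg, on the bottle's axis; origin at the middle of its underside (91 mm above the table when locked), z up, +x along the white mark on its top. Locked at the start with its x along the bottle's x; not pressed it cannot turn more than a few degrees. Grip it round its side from above
- cap_top (a point): middle of the cap's top face, 123 mm above the table when locked. Pressed at least 3 mm down the cap turns anticlockwise seen from above (positive about z); turned 48 to 130 degrees it is free to lift, 70 to 80 is a good amount. Clockwise it is stopped
- seal (a joint): sprung seal under the cap, m: 0 with the cap locked and not pressed, grows as the cap is pressed, -0.002 when the cap is off. It pushes the cap up with about 5 N when locked, 8 N pressed 3 mm, 11 N pressed 6 mm, where the cap rests on the bottle's shoulder
- case_a: closed orange bit case with a small green block standing out of its -y end; box body 44 (x) by 112 (y) by 36 mm high (the lid's catch and hinge make it 49 mm wide), 0.11 kg, stays shut, flat top and underside. Origin in the middle of the 124 mm long underside, 6 mm from the middle of the box body towards the green block; z up, y along its length. Lies loose on the table
- case_b: closed orange bit case with a small green block standing out of its -y end; box body 44 (x) by 112 (y) by 36 mm high (the lid's catch and hinge make it 49 mm wide), 0.11 kg, stays shut, flat top and underside. Origin in the middle of the 124 mm long underside, 6 mm from the middle of the box body towards the green block; z up, y along its length. Lies loose on the table
- case_base: closed orange bit case with a small green block standing out of its -y end; box body 44 (x) by 112 (y) by 36 mm high (the lid's catch and hinge make it 49 mm wide), 0.11 kg, stays shut, flat top and underside. Origin in the middle of the 124 mm long underside, 6 mm from the middle of the box body towards the green block; z up, y along its length. Loose, on the rubber pad: the foot of the column
- case_a_mid (a point): middle of the top face of case_a's box body, 36 mm above its underside; axes as the case's
- case_b_mid (a point): middle of the top face of case_b's box body, 36 mm above its underside; axes as the case's
- case_base_mid (a point): middle of the top face of case_base's box body, 36 mm above its underside; axes as the case's
- pad: black rubber pad fixed to the table, 75 (x) by 145 (y) by 4 mm, under case_base. Origin in the middle of its underside, z up
- solder_reel: bystander: reel of solder with black flanges, 58 mm across, 36 mm high, loose. Origin under its middle
- flux_tin: bystander: small white tin with a blue lid, 28 mm across, 28 mm high, loose. Origin under its middle
- guard_board: bystander: small red circuit board, 30 by 62 by 8 mm, loose, lying flat. Origin under its middle

How it is judged:
By the outcome, as a careful person would: the job done as asked, in the order asked, and still so for the second after the job is handed in, while the arm keeps its last pose, push and grip.
It also fails if it takes over 72 s, if anything falls off the work surface, if the arm or the gripper's body presses on something with over 40 N, if the wrist force passes 120 N, or if a joint passes its speed limit or range.

### The arm

A 6-joint arm with a two-finger parallel gripper is mounted at the origin on a cart in front of the work surface, level with it; the furniture and walls round the work are solid. World frame = base frame: x ahead of the robot, y to its left, z up, the work surface at z = 0. Lengths are in m, angles in degrees, forces in N, time in s.
With the tool pointing down it reaches from about 0.3 to 0.75 m from the base axis. Payload 8.5 kg.
Tool frame: the origin (TCP) lies at the very end of the fingers, on their centre line; the grasp point (between the pads) lies 19 mm behind it (env.hold_point_z is the distance from the TCP to the grasp point, in m); z points along the fingers, y is the line along which they close (so a half turn about z gives the same grasp; the last joint's range is limited). The gripper opens to 85 mm and grips with 20 to 120 N. Pads are 22 mm wide; open, the fingers measure 114 mm over their backs; the gripper's body (76 mm by 85 mm) begins 54 mm behind the grasp point. The pads swing forward as they close: fully open they stand 13 mm farther back than shut.
Start: joints at [-84.299, 21.807, 74.336, -0, 83.858, -12.336], TCP at [0.17, -0.523, 0.231] pointing down, gripper open.
Joint ranges: [-178.18, 178.18], [-50.72, 133.34], [12.68, 142.11], [-81.47, 261.47], [9.98, 163.14], [-165.26, 165.26]. Speed limits (degrees/s): [136.94, 136.94, 180, 180, 180, 180].

### API

Orientations are given as a 3x3 rotation matrix whose columns are the frame's x, y, z axes.
In Python, from rig import env, optics gives the robot as it stands.
- The arm moves only by the shell command python3 -m jog 'ROWS' [OPENING] [FORCE]. ROWS is JSON, a list of rows, each an object with "linear": the shift along the tool's x, y, z in units of 40 mm (1.0 is 40 mm), a list of three; "roll": the turn about the tool's z in units of 5 degrees (1.0 is 5 degrees). A call has 1 to 12 rows; each row shifts and turns the commanded pose from where the row before left it, along the tool's axes as they then stand; what a row does not reach is not made up. A row lasts 1/12 s, in which the tool goes at most 41.7 mm and 7.16 degrees, less where a joint would pass 70% of its speed; a pose out of reach is approached as far as the arm can. A call is refused whole if a number of a shift passes 1 or a number of a turn 1, either way. A call with a gripper value outside its range is refused whole. OPENING is the opening, from -1 (shut) to 1 (fully open), set as the call begins (- or left out, the last holds). The fingers move at their own pace and stop on an object; FORCE is the grip in N (left out, the last holds). Time passes only in rows, so rows that do not move let the fingers close. It gives the time, the measured TCP pose, the force, the opening and the grip force at its end, in the units of the state.
- env.observe(): the state, without advancing time (a new reading comes with each control period).
- optics.get_image(name): name is "scene" or "top" or "wrist"; returns the picture (420x560x3 uint8, red, green, blue); there is no depth.
- optics.calibration(name): a dict with "fov_y" (degrees; the focal length in pixels is half the picture's height over the tangent of half this angle, whatever the lens; pixels are square), "cx", "cy" (the principal point, pixels), "T" (4x4, takes a point from camera to world coordinates). Camera axes: x right, y down, z forward; pixel columns grow to the right and rows downward; lengths in m; the calibration is good to about 2 mm. The wrist camera is an equidistant fisheye: a pixel r from the principal point sees the ray r / f radians off the axis. A picture is of the moment at which its call begins: read the wrist's pose just before it. calibration takes no time and is no camera call; for the wrist camera it gives the pose at the moment of the call.
- env.close_job(): hands the job in; it is judged then, once.
The state is a dict: "time_s": time; "q": joint angles; "qvel": joint speeds; "joint_efforts": joint torques, N m; "position": TCP position; "tool_rot": TCP orientation; "ft_force": force on the tool from outside, world axes, zero at the start; "wrist_torque": the same for the moment, N m; "grip_width": finger opening in m; "gripper_force": force on a finger pad.
Only numpy, scipy, OpenCV 4.12 (cv2) and the standard library are available. Lean on these libraries where they do the work, as an engineer would, in place of code of your own. Each camera call takes 0.05 s, during which the arm holds its last target. There are 200 camera calls.

## Working session

There is one attempt and no reset: what is moved stays moved. The work goes in short steps, Python scripts to look and compute and a shell command to move; the robot and the scene stay as the last step left them, time stands still between calls to the robot, and variables do not carry over. Pictures are saved under pics/ and viewed, at most 13 in all, crops included, and the job is handed in when it is done.

```bash
ls; mkdir -p pics
python3 - <<'E'
from rig import env, optics
import cv2, numpy as np
s=env.observe(); print(s['time_s'],s['position'],np.round(s['tool_rot'],3),s['grip_width'],env.hold_point_z)
for n in ['scene','top','wrist']:
    c=optics.calibration(n); print(n,c['fov_y'],c['cx'],c['cy'],np.round(c['T'],4).tolist())
    cv2.imwrite(f'pics/{n}0.png',optics.get_image(n)[:,:,::-1])
E
```

```text
pics
0.0 [ 0.17024695 -0.52266226  0.23070591] [[ 0.951  0.31  -0.   ]
 [ 0.31  -0.951  0.001]
 [ 0.    -0.001 -1.   ]] 0.08535551570851145 0.0187
scene 42.05374538527668 273.26540515069985 200.840089451077 [[0.8921, -0.1861, 0.4117, -0.078], [-0.4517, -0.3542, 0.8188, -1.1805], [-0.0065, -0.9165, -0.4, 0.6815], [0.0, 0.0, 0.0, 1.0]]
top 54.70503003968329 286.7885787694658 208.16941170318725 [[0.0186, -0.9967, 0.0789, 0.4439], [-0.9998, -0.0182, 0.0059, 0.0072], [-0.0044, -0.079, -0.9969, 0.9461], [0.0, 0.0, 0.0, 1.0]]
wrist 65.70646984690485 283.34511442377635 207.51042822994427 [[0.3095, -0.9144, -0.2607, 0.2365], [-0.9509, -0.2981, -0.0832, -0.5013], [-0.0016, 0.2737, -0.9618, 0.3731], [0.0, 0.0, 0.0, 1.0]]
```

View pics/top0.png

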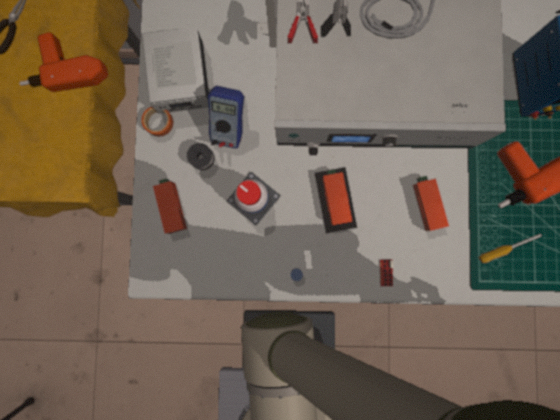

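View pics/scene0.png

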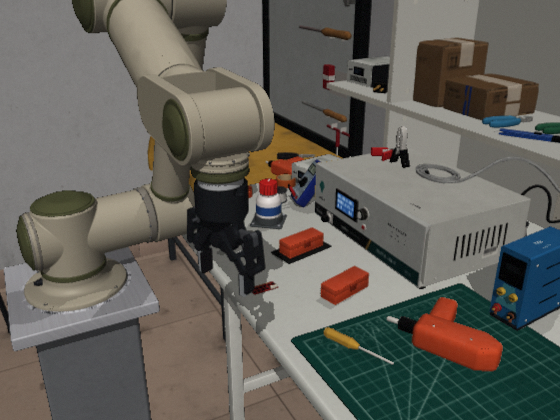

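The top view shows the loose cases at about (170,207) and (431,204). The base case is on its pad at (338,198), the cap at (249,193), the reel at (201,155), the tin at (297,274) and the board at (386,272). The green ends face away from the robot. The scene view confirms this layout, with the instrument standing behind.

```bash
cat > h.py <<'E'
from rig import env, optics
import cv2, numpy as np
H={'scene':0,'top':0,'wrist':1}
def rays(n,px,c=None):
    c=c or optics.calibration(n); px=np.atleast_2d(px).astype(float)
    f=210/np.tan(np.radians(c['fov_y']/2)); d=(px-[c['cx'],c['cy']])/f
    if n=='wrist':
        r=np.linalg.norm(d,axis=1,keepdims=True)+1e-12
        v=np.hstack([d/r*np.sin(r),np.cos(r)])
    else: v=np.hstack([d,np.ones((len(d),1))])
    T=np.array(c['T']); return T[:3,3],v@T[:3,:3].T
def onz(n,px,z,c=None):
    o,v=rays(n,px,c); return o+v*((z-o[2])/v[:,2:])
def proj(n,P,c=None):
    c=c or optics.calibration(n); T=np.array(c['T']); f=210/np.tan(np.radians(c['fov_y']/2))
    p=(np.atleast_2d(P)-T[:3,3])@T[:3,:3]
    if n=='wrist':
        r=np.hypot(p[:,0],p[:,1])+1e-12; th=np.arctan2(r,p[:,2]); d=p[:,:2]/r[:,None]*th[:,None]
    else: d=p[:,:2]/p[:,2:]
    return d*f+[c['cx'],c['cy']]
def tri(obs): # list of (origin, dir)
    A=np.zeros((3,3));b=np.zeros(3)
    for o,v in obs:
        v=v/np.linalg.norm(v);M=np.eye(3)-np.outer(v,v);A+=M;b+=M@o
    X=np.linalg.solve(A,b); return X,[np.linalg.norm((np.eye(3)-np.outer(v,v)/(v@v))@(X-o)) for o,v in obs]
def shot(n,name):
    c=optics.calibration(n); im=optics.get_image(n); cv2.imwrite(f'pics/{name}.png',im[:,:,::-1])
    np.save(f'pics/{name}.npy',dict(c,T=np.array(c['T']))); return im,c
def load(name): return np.load(f'pics/{name}.npy',allow_pickle=True).item()
def st():
    s=env.observe(); R=np.array(s['tool_rot']); print('t',round(s['time_s'],2),'p',np.round(s['position'],4),'yaw x',round(np.degrees(np.arctan2(R[1,0],R[0,0])),2),'tilt',np.round(R[:,2],3),'w',round(s['grip_width'],4),'F',np.round(s['ft_force'],1),'g',s['gripper_force'])
    return s
E
python3 - <<'E'
from h import *
im=cv2.imread('pics/top0.png'); hsv=cv2.cvtColor(im,cv2.COLOR_BGR2HSV)
m=((hsv[...,0]<12)|(hsv[...,0]>172))&(hsv[...,1]>150)&(hsv[...,2]>60)
n,l,s,c=cv2.connectedComponentsWithStats(m.astype('uint8'))
for i in range(1,n):
    if s[i,4]>60 and 130<c[i][0]<460 and c[i][1]>140:
        r=cv2.minAreaRect(np.argwhere(l==i)[:,::-1].astype(np.float32))
        print(s[i].tolist(),np.round(c[i],1),np.round(r[0],1),np.round(r[1],1),round(r[2],1),onz('top',r[0],0.036)[0].round(4),onz('top',r[0],0.123)[0].round(4))
print(onz('top',[[201,155],[297,274],[386,272],[390,145],[276,145],[503,133]],0.03).round(3))
cv2.imwrite('pics/topc.png',cv2.resize(im[140:300,140:460],None,fx=2.5,fy=2.5,interpolation=cv2.INTER_CUBIC))
E
```

```text
[323, 172, 29, 53, 1073] [337.  198.5] [336.9 198.4] [51.  21.6] 78.7 [ 0.54   -0.0998  0.036 ] [ 0.5308 -0.0896  0.123 ]
[237, 181, 23, 23, 390] [248.7 192.6] [248. 192.] [22. 22.] 90.0 [0.5509 0.1008 0.036 ] [0.5407 0.0919 0.123 ]
[416, 180, 32, 50, 983] [431.3 204.3] [430.5 204.1] [49.7 21.6] 74.1 [ 0.5309 -0.3102  0.036 ] [ 0.5226 -0.2799  0.123 ]
[154, 182, 31, 51, 986] [169.1 206.7] [169.1 206.5] [49.5 20.9] 76.0 [0.5149 0.2777 0.036 ] [0.5081 0.2518 0.123 ]
[[ 0.635  0.211  0.03 ]
 [ 0.369 -0.013  0.03 ]
 [ 0.377 -0.212  0.03 ]
 [ 0.666 -0.221  0.03 ]
 [ 0.661  0.04   0.03 ]
 [ 0.698 -0.48   0.03 ]]
```

View pics/topc.png

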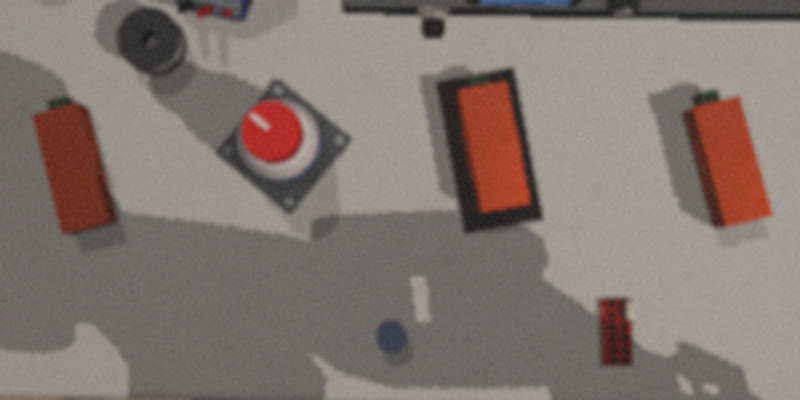

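The crop confirms the layout. Every green end points to +x and +y, about 11-16° off world x, which is close to the current tool yaw. Next I move over the right-hand case and look with the wrist camera.

```bash
python3 -m jog '[{"linear":[1,-0.23,0],"roll":0},{"linear":[1,-0.23,0],"roll":0},{"linear":[1,-0.23,0],"roll":0},{"linear":[1,-0.23,0],"roll":0},{"linear":[1,-0.23,0],"roll":0},{"linear":[1,-0.23,0],"roll":0},{"linear":[1,-0.23,0],"roll":0},{"linear":[1,-0.23,0],"roll":0},{"linear":[1,-0.23,0],"roll":0.2},{"linear":[1,-0.23,0],"roll":0.2},{"linear":[0,0,0],"roll":0},{"linear":[0,0,0],"roll":0}]' 1 40
python3 - <<'E'
from h import *
st(); shot('wrist','w1')
E
```

```text
time_s: 1.15
position: [0.5237, -0.3108, 0.2306]
tool_rot: [[0.96, 0.28, -0.001], [0.28, -0.96, 0.001], [-0.001, -0.001, -1.0]]
ft_force: [-1.3, 0.4, -0.4]
grip_width: 0.0857
gripper_force: 0.0
t 1.15 p [ 0.5237 -0.3108  0.2306] yaw x 16.23 tilt [-0.001  0.001 -1.   ] w 0.0857 F [-1.3  0.4 -0.4] g 0.0
```

View pics/w1.png

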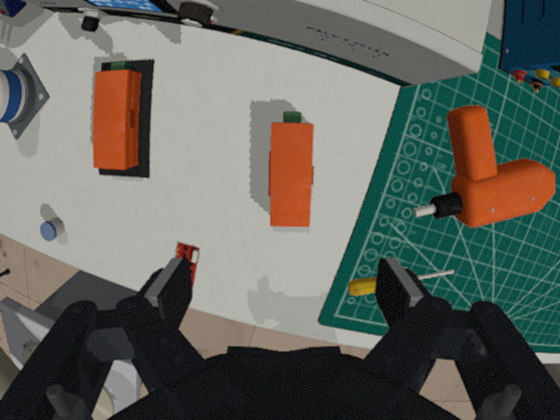

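The wrist view shows the right case with its body corners at about (271,123), (313,123), (270,225) and (310,226). The base case is around (118,120), tilted a little. I'll fit box silhouettes in the wrist and top views.

```bash
cat >> h.py <<'E'
from scipy.optimize import minimize
def omask(im): # rgb
    hsv=cv2.cvtColor(im,cv2.COLOR_RGB2HSV)
    return (((hsv[...,0]<14)|(hsv[...,0]>170))&(hsv[...,1]>140)&(hsv[...,2]>50)).astype('uint8')
def box(p,L=.112,W=.044,Hh=.036): # x,y of box middle, top z, yaw(deg) of long axis (green end)
    x,y,z,a=p;a=np.radians(a);u=np.array([np.cos(a),np.sin(a),0]);v=np.array([-u[1],u[0],0])
    t=np.linspace(-.5,.5,7)
    pts=[[x,y,z-h]+u*L*s+v*W*w for h in(0,Hh) for s in t for w in(-.5,.5)]
    return np.array(pts)
def fit(views,p0,fixz=None):
    p0=np.array(p0,float); data=[]
    for n,im,c in views:
        q=proj(n,box(p0),c); lo=np.floor(q.min(0)-12).astype(int).clip(0); hi=np.ceil(q.max(0)+12).astype(int)
        m=omask(im)[lo[1]:hi[1],lo[0]:hi[0]]; 
        k,l,s,_=cv2.connectedComponentsWithStats(m); m=(l==1+np.argmax(s[1:,4]))
        m=cv2.morphologyEx(m.astype('uint8'),cv2.MORPH_CLOSE,np.ones((5,5)))
        data.append((n,c,lo,m.astype(np.float32)))
    sc=np.array([.004,.004,.004,2.])
    def cost(d,full=False):
        p=p0+d*sc if fixz is None else p0+np.array([d[0],d[1],0,d[2]])*sc
        r=[]
        for n,c,lo,m in data:
            q=proj(n,box(p),c)-lo+.5; h=cv2.convexHull(q.astype(np.float32))[:,0]
            S=8;img=np.zeros((m.shape[0]*S,m.shape[1]*S),np.uint8)
            cv2.fillPoly(img,[np.round(h*S-.5).astype(np.int32)],1)
            a=cv2.resize(img.astype(np.float32),m.shape[::-1],interpolation=cv2.INTER_AREA)
            r.append(np.abs(a-m).sum()/m.sum())
        return (p,r) if full else sum(r)
    d0=np.zeros(4 if fixz is None else 3); k=len(d0)
    for _ in range(2):
        sx=np.vstack([d0,d0+np.eye(k)]); d0=minimize(cost,d0,method='Nelder-Mead',options=dict(initial_simplex=sx,xatol=.01,fatol=1e-4,maxiter=300)).x
    return cost(d0,True)
E
python3 - <<'E'
from h import *
w=('wrist',cv2.imread('pics/w1.png')[:,:,::-1],load('w1')); t=('top',cv2.imread('pics/top0.png')[:,:,::-1],None)
for nm,p in (('right',[.531,-.308,.036,16]),('base',[.54,-.10,.04,12]),('left',[.515,.275,.036,14])):
    V=[('w+t',[w,t]),('w',[w]),('t',[t])] if nm!='left' else [('t',[t])]
    for k,v in V:
        print(nm,k,*[np.round(a,4) for a in fit(v,p)], *( [np.round(fit(v,p,1)[0],4)] if k!='w+t' else []))
E
```

```text
right w+t [ 0.5326 -0.3158  0.0301 15.1345] [0.0392 0.1529]
right w [ 0.5326 -0.3157  0.0304 15.183 ] [0.0385] [ 0.534  -0.3148  0.036  14.9977]
right t [ 0.5338 -0.3201  0.0193 14.0253] [0.1369] [ 0.5327 -0.3151  0.036  18.2455]
base w+t [ 0.5419 -0.1011  0.0394 11.6304] [0.0367 0.0536]
base w [ 0.5427 -0.102   0.0413 11.4795] [0.0338] [ 0.5428 -0.1012  0.04   11.7052]
base t [ 0.5398 -0.1004  0.0467 11.6364] [0.0427] [ 0.5407 -0.1013  0.04   11.7175]
left t [ 0.5198  0.3015 -0.0299 16.6294] [0.0741] [ 0.5158  0.2816  0.036  16.2803]
```

```bash
python3 -m jog '[{"linear":[0.2,0.18,0.5],"roll":0.22},{"linear":[0,0,0.7],"roll":0},{"linear":[0,0,0.7],"roll":0},{"linear":[0,0,0.6],"roll":0},{"linear":[0,0,0],"roll":0},{"linear":[0,0,0],"roll":0}]'
python3 - <<'E'
from h import *
s=st(); im,c=shot('wrist','w2')
w1=('wrist',cv2.imread('pics/w1.png')[:,:,::-1],load('w1'));w2=('wrist',im,c)
for v in ([w2],[w1,w2]):
    p,r=fit(v,[.533,-.315,.033,15.1]); print(np.round(p,4),np.round(r,3))
print(np.round(fit([w2],[.533,-.315,.036,15.1],1)[0],4))
R=np.array(s['tool_rot']); p=fit([w2],[.533,-.315,.036,15.1],1)[0]; print('delta tool mm',(R.T@(np.array([p[0],p[1],.008])-s['position'])*1000).round(1))
E
```

```text
time_s: 1.7
position: [0.5311, -0.3178, 0.1312]
tool_rot: [[0.967, 0.256, -0.001], [0.256, -0.967, 0.001], [-0.001, -0.001, -1.0]]
ft_force: [0.3, -0.1, 0.3]
grip_width: 0.0855
gripper_force: 0.0
t 1.7 p [ 0.5311 -0.3178  0.1312] yaw x 14.84 tilt [-0.001  0.001 -1.   ] w 0.0855 F [ 0.3 -0.1  0.3] g 0.0
[ 0.5325 -0.3156  0.0328 15.2243] [0.025]
[ 0.5327 -0.3155  0.032  15.141 ] [0.041 0.029]
[ 0.5332 -0.3154  0.036  15.7166]
delta tool mm [  2.8  -1.6 123.2]
```

View pics/w2.png

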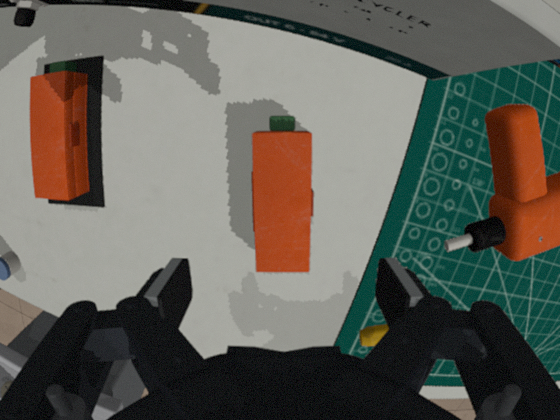

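The case sits centred below the gripper at (283,200), with the catch and hinge at mid-length. I descend and grip.

```bash
python3 -m jog '[{"linear":[0.07,-0.04,0.6],"roll":-0.1},{"linear":[0,0,0.8],"roll":0},{"linear":[0,0,0.8],"roll":0},{"linear":[0,0,0.6],"roll":0},{"linear":[0,0,0.25],"roll":0},{"linear":[0,0,0],"roll":0},{"linear":[0,0,0],"roll":0}]'
python3 -m jog '[{"linear":[0,0,0]},{"linear":[0,0,0]},{"linear":[0,0,0]},{"linear":[0,0,0]},{"linear":[0,0,0]},{"linear":[0,0,0]},{"linear":[0,0,0]},{"linear":[0,0,0]}]' -1 50
```

```text
time_s: 2.33
position: [0.5352, -0.3156, 0.0112]
tool_rot: [[0.964, 0.266, 0.002], [0.266, -0.964, -0.002], [0.001, 0.002, -1.0]]
ft_force: [0.1, -0.0, -0.7]
grip_width: 0.0854
gripper_force: 0.0invalid input
```

```bash
python3 -m jog '[{"linear":[0,0,0],"roll":0},{"linear":[0,0,0],"roll":0},{"linear":[0,0,0],"roll":0},{"linear":[0,0,0],"roll":0},{"linear":[0,0,0],"roll":0},{"linear":[0,0,0],"roll":0},{"linear":[0,0,0],"roll":0},{"linear":[0,0,0],"roll":0}]' -1 50
```

```text
time_s: 3.0
position: [0.535, -0.3151, 0.0107]
tool_rot: [[0.964, 0.266, 0.002], [0.266, -0.964, -0.001], [0.001, 0.002, -1.0]]
ft_force: [-0.8, -0.7, 7.0]
grip_width: 0.043
gripper_force: 52.3
```

```bash
python3 -m jog '[{"linear":[0,0,-0.2],"roll":0},{"linear":[0,0,-0.5],"roll":0},{"linear":[0,0,-0.8],"roll":0},{"linear":[0,0,-0.9],"roll":0},{"linear":[0.1,-0.4,-0.6],"roll":0},{"linear":[0.2,-0.6,0],"roll":0.1},{"linear":[0.2,-0.6,0],"roll":0.2},{"linear":[0.2,-0.6,0],"roll":0.2},{"linear":[0.2,-0.5,0],"roll":0.2},{"linear":[0,0,0],"roll":0},{"linear":[0,0,0],"roll":0},{"linear":[0,0,0],"roll":0}]'
python3 - <<'E'
from h import *
s=st(); im,c=shot('wrist','w3')
w=('wrist',im,c)
p,r=fit([w],[.542,-.101,.04,11.6]); print(np.round(p,4),np.round(r,3))
print(np.round(fit([w],[.542,-.101,.04,11.6],1)[0],4))
E
```

```text
time_s: 4.0
position: [0.5423, -0.2017, 0.1296]
tool_rot: [[0.978, 0.207, 0.0], [0.207, -0.978, -0.0], [0.0, 0.0, -1.0]]
ft_force: [0.1, 0.4, -1.2]
grip_width: 0.043
gripper_force: 51.3
t 4.0 p [ 0.5423 -0.2017  0.1296] yaw x 11.95 tilt [ 0. -0. -1.] w 0.043 F [ 0.1  0.4 -1.2] g 51.30398467183113
[ 0.5429 -0.1     0.0376 11.6424] [0.021]
[ 0.5434 -0.101   0.04   11.6903]
```

View pics/w3.png

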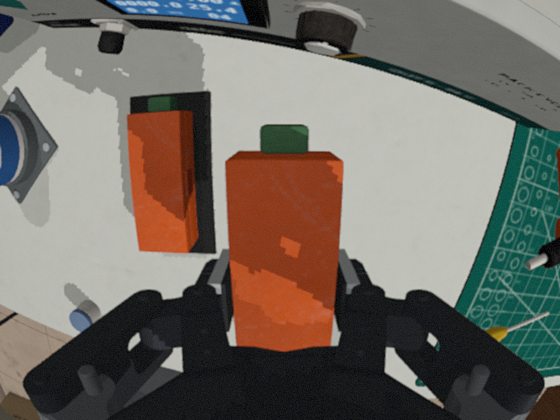

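The held case is straight in the jaws, with its front top edge from (228,160) to (342,160). The base case lies clear at (163,180). I check the held case's offset from that edge.

Run:
```python
from h import *
s=st(); R=np.array(s['tool_rot']); c=load('w3')
for z in (.151,.155):
  for px in ([228,160],[342,160]):
    print(z,px,(R.T@(onz('wrist',px,z,c)[0]-s['position'])*1000).round(1))
off=-.0018
for off in(0,-.0018,-.003):
  print(off,proj('wrist',[np.array(s['position'])+R@np.array([.056+off,y,.1296-.155]) for y in(-.022,.022)],c).round(1))
d=R.T@(np.array([.5432,-.1005,0])-s['position']); print((d*1000).round(1))
```

```text
t 4.05 p [ 0.5422 -0.202   0.1295] yaw x 11.91 tilt [ 0. -0. -1.] w 0.0433 F [-0.7  0.7 -1.5] g 51.30379043519497
0.151 [228, 160] [ 54.  -21.3 -21.5]
0.151 [342, 160] [ 54.   21.7 -21.5]
0.155 [228, 160] [ 54.5 -20.6 -25.5]
0.155 [342, 160] [ 54.6  21.  -25.5]
0 [[224.3 156. ]
 [344.8 156.1]]
-0.0018 [[224.5 160.9]
 [344.7 161. ]]
-0.003 [[224.6 164.1]
 [344.6 164.2]]
[ 21.9 -99.1 129.4]
```

```bash
python3 -m jog '[{"linear":[0.1,-0.4,0],"roll":0.05},{"linear":[0.1,-0.5,0],"roll":0},{"linear":[0.1,-0.5,0],"roll":0},{"linear":[0.1,-0.5,0],"roll":0},{"linear":[0.1,-0.4,0],"roll":0},{"linear":[0.09,-0.18,0.2],"roll":0},{"linear":[0,0,0.5],"roll":0},{"linear":[0,0,0.5],"roll":0},{"linear":[0,0,0.4],"roll":0},{"linear":[0,0,0.2],"roll":0},{"linear":[0,0,0],"roll":0},{"linear":[0,0,0],"roll":0}]'
python3 - <<'E'
from h import *
s=st(); R=np.array(s['tool_rot']); d=R.T@(np.array([.5432,-.1005,0])-s['position']); print((d*1000).round(1),'want x 1.7')
E
```

```text
time_s: 5.05
position: [0.5454, -0.0999, 0.0573]
tool_rot: [[0.979, 0.202, -0.0], [0.202, -0.979, -0.0], [-0.0, 0.0, -1.0]]
ft_force: [-0.3, 0.9, -1.2]
grip_width: 0.0426
gripper_force: 51.4
t 5.05 p [ 0.5454 -0.0999  0.0573] yaw x 11.65 tilt [-0. -0. -1.] w 0.0426 F [-0.3  0.9 -1.2] g 51.37396104633808
[-2.3  0.1 57.3] want x 1.7
```

```bash
python3 -m jog '[{"linear":[-0.015,0,0.05],"roll":0},{"linear":[0,0,0.05],"roll":0},{"linear":[0,0,0.03],"roll":0},{"linear":[0,0,0.02],"roll":0},{"linear":[0,0,0],"roll":0},{"linear":[0,0,0],"roll":0}]'
```

```text
time_s: 5.55
position: [0.5447, -0.0994, 0.0515]
tool_rot: [[0.979, 0.203, 0.0], [0.203, -0.979, -0.0], [0.0, 0.0, -1.0]]
ft_force: [0.4, 0.2, -1.3]
grip_width: 0.0429
gripper_force: 51.4
```

```bash
python3 -m jog '[{"linear":[0,0,0.02],"roll":0},{"linear":[0,0,0.02],"roll":0},{"linear":[0,0,0],"roll":0},{"linear":[0,0,0],"roll":0}]'
```

```text
time_s: 5.88
position: [0.5448, -0.0994, 0.0507]
tool_rot: [[0.979, 0.203, 0.001], [0.203, -0.979, -0.001], [0.001, 0.001, -1.0]]
ft_force: [-2.4, 1.0, 7.4]
grip_width: 0.0434
gripper_force: 52.4
```

```bash
python3 -m jog '[{"linear":[0,0,-0.01],"roll":0},{"linear":[0,0,0],"roll":0},{"linear":[0,0,0],"roll":0},{"linear":[0,0,0],"roll":0},{"linear":[0,0,0],"roll":0}]' 1 && python3 -m jog '[{"linear":[0,0,-0.2],"roll":0},{"linear":[0,0,-0.6],"roll":0},{"linear":[0,0,-0.9],"roll":0},{"linear":[0,0,-0.9],"roll":0},{"linear":[0,0,-0.9],"roll":0},{"linear":[0,0,-0.6],"roll":0},{"linear":[0,0,0],"roll":0},{"linear":[0,0,0],"roll":0}]'
python3 - <<'E'
from h import *
s=st(); im,c=shot('wrist','w4'); ti,tc=shot('top','t4')
for n,v in (('w',[('wrist',im,c)]),('t',[('top',ti,tc)])):
    p0=[.543,-.1005,.076,11.66]; print(n,*[np.round(x,4) for x in fit(v,p0)],np.round(fit(v,p0,1)[0],4))
E
```

```text
time_s: 6.3
position: [0.5446, -0.0994, 0.05]
tool_rot: [[0.979, 0.203, -0.0], [0.203, -0.979, 0.0], [-0.0, -0.0, -1.0]]
ft_force: [0.7, -0.2, 0.3]
grip_width: 0.0856
gripper_force: 0.0
time_s: 6.97
position: [0.5448, -0.0994, 0.2156]
tool_rot: [[0.979, 0.203, 0.003], [0.203, -0.979, -0.001], [0.002, 0.002, -1.0]]
ft_force: [-0.7, -0.2, -0.2]
grip_width: 0.0854
gripper_force: 0.0
t 6.97 p [ 0.5448 -0.0994  0.2156] yaw x 11.69 tilt [ 0.003 -0.001 -1.   ] w 0.0854 F [-0.7 -0.2 -0.2] g 0.0
w [ 0.5443 -0.0995  0.0777 11.5934] [0.0525] [ 0.5441 -0.0995  0.076  11.5708]
t [ 0.5521 -0.1052 -0.1652 88.1351] [0.8937] [ 0.5401 -0.0992  0.076  13.605 ]
```

View pics/w4.png

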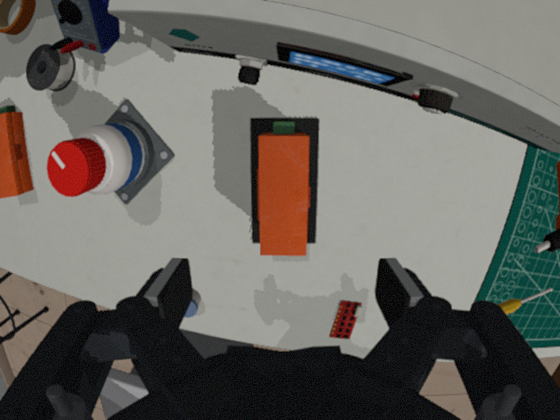

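The top case is in line with the base, with corners at (259,135) and (307,255), and no second edge shows. Now the left case.

```bash
python3 -m jog '[{"linear":[0.12,-0.6,0],"roll":0},{"linear":[0.13,-1,0],"roll":0},{"linear":[0.13,-1,0],"roll":0},{"linear":[0.13,-1,0],"roll":0},{"linear":[0.13,-1,0],"roll":0},{"linear":[0.13,-1,0],"roll":0},{"linear":[0.13,-1,0],"roll":0},{"linear":[0.13,-1,0],"roll":-0.1},{"linear":[0.1,-1,0.2],"roll":-0.4},{"linear":[0.1,-0.9,0.6],"roll":-0.4},{"linear":[0,0,0],"roll":0},{"linear":[0,0,0],"roll":0}]'
python3 - <<'E'
from h import *
s=st(); R=np.array(s['tool_rot']); im,c=shot('wrist','w5'); w=[('wrist',im,c)]
p0=[.5158,.2816,.036,16.3]; print(*[np.round(x,4) for x in fit(w,p0)]); p=fit(w,p0,1)[0]; print(np.round(p,4))
print((R.T@(np.array([p[0],p[1],.010])-s['position'])/.04).round(3))
E
```

```text
time_s: 8.07
position: [0.5126, 0.2822, 0.1805]
tool_rot: [[0.96, 0.282, -0.005], [0.282, -0.96, -0.002], [-0.005, 0.0, -1.0]]
ft_force: [0.7, -0.2, 0.7]
grip_width: 0.0856
gripper_force: 0.0
t 8.07 p [0.5126 0.2822 0.1805] yaw x 16.36 tilt [-0.005 -0.002 -1.   ] w 0.0856 F [ 0.7 -0.2  0.7] g 0.0
[ 0.5156  0.2809  0.0314 16.185 ] [0.0272]
[ 0.5168  0.2815  0.036  16.4633]
[0.117 0.047 4.261]
```

```bash
python3 -m jog '[{"linear":[0.1,0.05,0.5],"roll":0},{"linear":[0,0,0.8],"roll":0},{"linear":[0,0,0.8],"roll":0},{"linear":[0,0,0.8],"roll":0},{"linear":[0,0,0.7],"roll":0},{"linear":[0,0,0.4],"roll":0},{"linear":[0,0,0.2],"roll":0},{"linear":[0,0,0],"roll":0},{"linear":[0,0,0],"roll":0},{"linear":[0,0,0],"roll":0}]'
python3 -m jog '[{"linear":[0,0,0],"roll":0},{"linear":[0,0,0],"roll":0},{"linear":[0,0,0],"roll":0},{"linear":[0,0,0],"roll":0},{"linear":[0,0,0],"roll":0},{"linear":[0,0,0],"roll":0},{"linear":[0,0,0],"roll":0},{"linear":[0,0,0],"roll":0}]' -1 50
```

```text
time_s: 8.95
position: [0.5195, 0.2801, 0.0166]
tool_rot: [[0.961, 0.278, 0.003], [0.278, -0.961, 0.001], [0.003, 0.0, -1.0]]
ft_force: [0.3, 1.0, 0.6]
grip_width: 0.0857
gripper_force: 0.0
time_s: 9.62
position: [0.5188, 0.2804, 0.0159]
tool_rot: [[0.96, 0.279, 0.001], [0.279, -0.96, 0.0], [0.001, -0.0, -1.0]]
ft_force: [-1.7, -0.8, 6.1]
grip_width: 0.0428
gripper_force: 52.4
```

```bash
python3 -m jog '[{"linear":[0,0,0],"roll":0},{"linear":[0,0,0],"roll":0},{"linear":[0,0,0.06],"roll":0},{"linear":[0,0,0.06],"roll":0},{"linear":[0,0,0],"roll":0},{"linear":[0,0,0],"roll":0}]' 1
python3 -m jog '[{"linear":[0,0,0],"roll":0},{"linear":[0,0,0],"roll":0},{"linear":[0,0,0],"roll":0},{"linear":[0,0,0],"roll":0},{"linear":[0,0,0],"roll":0},{"linear":[0,0,0],"roll":0},{"linear":[0,0,0],"roll":0}]' -1 50
python3 -m jog '[{"linear":[0,0,-0.2],"roll":0},{"linear":[0,0,-0.6],"roll":0},{"linear":[0,0,-0.9],"roll":0},{"linear":[0,0,-0.9],"roll":0},{"linear":[0,0,-0.9],"roll":0},{"linear":[0,0,-0.9],"roll":0},{"linear":[0,0,-0.6],"roll":0},{"linear":[0,0,0],"roll":0},{"linear":[0,0,0],"roll":0}]'
```

```text
time_s: 10.12
position: [0.5183, 0.2802, 0.0099]
tool_rot: [[0.96, 0.279, -0.001], [0.279, -0.96, -0.0], [-0.001, -0.0, -1.0]]
ft_force: [0.3, -0.7, 0.6]
grip_width: 0.0856
gripper_force: 0.0
time_s: 10.7
position: [0.5186, 0.2803, 0.0106]
tool_rot: [[0.96, 0.279, 0.001], [0.279, -0.96, 0.0], [0.001, -0.0, -1.0]]
ft_force: [-0.6, 0.3, 3.8]
grip_width: 0.0434
gripper_force: 52.5
time_s: 11.45
position: [0.5185, 0.2802, 0.2113]
tool_rot: [[0.96, 0.279, 0.002], [0.279, -0.96, 0.001], [0.002, 0.0, -1.0]]
ft_force: [0.9, -0.3, -2.4]
grip_width: 0.0431
gripper_force: 52.1
```

```bash
python3 -m jog '[{"linear":[-0.1,0.5,0],"roll":0},{"linear":[-0.18,0.9,0],"roll":0.1},{"linear":[-0.18,0.9,0],"roll":0.1},{"linear":[-0.18,0.9,0],"roll":0.1},{"linear":[-0.18,0.9,0],"roll":0.1},{"linear":[-0.18,0.9,0],"roll":0.2},{"linear":[-0.1,0.9,0],"roll":0.2},{"linear":[-0.05,0.6,0],"roll":0.1},{"linear":[0,0.2,0],"roll":0},{"linear":[0,0,0],"roll":0},{"linear":[0,0,0],"roll":0},{"linear":[0,0,0],"roll":0}]'
python3 - <<'E'
from h import *
s=st(); R=np.array(s['tool_rot']); im,c=shot('wrist','w6')
cv2.imwrite('pics/w6c.png',cv2.resize(im,None,fx=1.4,fy=1.4,interpolation=cv2.INTER_CUBIC)[:,:,::-1][:588])
for off in(0,-.002,-.004): print(off,proj('wrist',[np.array(s['position'])+R@np.array([.056+off,y,-.0255]) for y in(-.022,.022)],c).round(1))
for z,x,y in((.076,.5443,-.0995),(.04,.5432,-.1005)): print(proj('wrist',box([x,y,z,11.65])[[0,1,12,13]],c).round(1).tolist())
print((R.T@(np.array([.544,-.100,.0])-s['position'])/.04).round(3))
E
```

```text
time_s: 12.45
position: [0.5413, 0.0104, 0.2097]
tool_rot: [[0.979, 0.204, -0.001], [0.204, -0.979, 0.001], [-0.001, -0.001, -1.0]]
ft_force: [-0.5, -1.0, -2.4]
grip_width: 0.0431
gripper_force: 52.0
t 12.45 p [0.5413 0.0104 0.2097] yaw x 11.77 tilt [-0.001  0.001 -1.   ] w 0.0431 F [-0.5 -1.  -2.4] g 51.95069946348667
0 [[223.3 155.7]
 [344.1 155.8]]
-0.002 [[223.5 161.2]
 [343.9 161.2]]
-0.004 [[223.7 166.6]
 [343.7 166.6]]
[[413.1, 271.0], [371.9, 272.8], [426.9, 159.3], [382.1, 157.5]]
[[402.2, 257.5], [364.3, 258.6], [413.0, 155.7], [372.2, 154.1]]
[-0.49   2.722  5.24 ]
```

View pics/w6c.png

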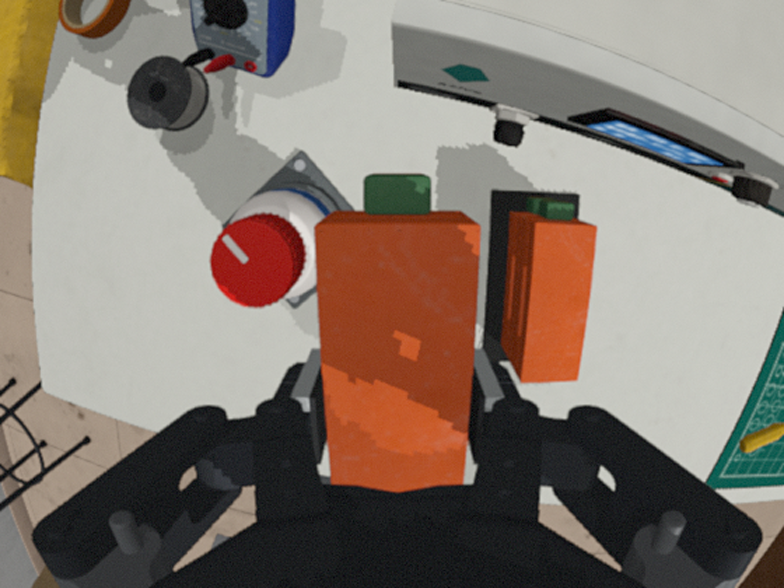

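The bottom two cases line up; the top one's corners at about (425,161), (413,271) and (374,273) match the prediction. The held case is again about 1.8 mm back. I place it.

```bash
python3 -m jog '[{"linear":[-0.08,0.4,0],"roll":0.02},{"linear":[-0.1,0.6,0],"roll":0},{"linear":[-0.1,0.7,0],"roll":0},{"linear":[-0.1,0.6,0],"roll":0},{"linear":[-0.065,0.42,0],"roll":0},{"linear":[0,0,0.4],"roll":0},{"linear":[0,0,0.7],"roll":0},{"linear":[0,0,0.7],"roll":0},{"linear":[0,0,0.6],"roll":0},{"linear":[0,0,0.35],"roll":0},{"linear":[0,0,0],"roll":0},{"linear":[0,0,0],"roll":0}]'
python3 - <<'E'
from h import *
s=st(); R=np.array(s['tool_rot']); print((R.T@(np.array([.544,-.100,.0867])-s['position'])/.04+[.045,0,0]).round(3))
E
```

```text
time_s: 13.5
position: [0.5462, -0.1001, 0.1003]
tool_rot: [[0.979, 0.202, -0.001], [0.202, -0.979, 0.0], [-0.001, -0.001, -1.0]]
ft_force: [0.1, -0.4, -1.7]
grip_width: 0.043
gripper_force: 51.9
t 13.5 p [ 0.5462 -0.1001  0.1003] yaw x 11.67 tilt [-0.001  0.    -1.   ] w 0.043 F [ 0.1 -0.4 -1.7] g 51.88643842935562
[-0.009 -0.013  0.34 ]
```

```bash
python3 -m jog '[{"linear":[-0.01,-0.01,0.1],"roll":0},{"linear":[0,0,0.1],"roll":0},{"linear":[0,0,0.07],"roll":0},{"linear":[0,0,0.03],"roll":0},{"linear":[0,0,0.02],"roll":0},{"linear":[0,0,0],"roll":0},{"linear":[0,0,0],"roll":0}]'
```

```text
time_s: 14.08
position: [0.5457, -0.1008, 0.0877]
tool_rot: [[0.98, 0.201, 0.0], [0.201, -0.98, -0.0], [0.0, 0.0, -1.0]]
ft_force: [-0.5, -0.5, -2.0]
grip_width: 0.0433
gripper_force: 51.9
```

```bash
python3 -m jog '[{"linear":[0,-0.01,0.02],"roll":0},{"linear":[0,0,0.02],"roll":0},{"linear":[0,0,0],"roll":0},{"linear":[0,0,0],"roll":0}]'
```

```text
time_s: 14.42
position: [0.5457, -0.1004, 0.0866]
tool_rot: [[0.98, 0.201, 0.001], [0.201, -0.98, -0.0], [0.001, 0.0, -1.0]]
ft_force: [-1.9, 0.5, 5.9]
grip_width: 0.0432
gripper_force: 52.7
```

```bash
python3 -m jog '[{"linear":[0,0,-0.01],"roll":0},{"linear":[0,0,0],"roll":0},{"linear":[0,0,0],"roll":0},{"linear":[0,0,0],"roll":0},{"linear":[0,0,0],"roll":0}]' 1 && python3 -m jog '[{"linear":[0,0,-0.2],"roll":0},{"linear":[0,0,-0.6],"roll":0},{"linear":[0,0,-0.9],"roll":0},{"linear":[0,0,-0.9],"roll":0},{"linear":[0,0,-0.9],"roll":0},{"linear":[0,-0.5,0],"roll":0},{"linear":[0,-0.8,0],"roll":0},{"linear":[0,-0.8,0],"roll":0},{"linear":[0,-0.5,0],"roll":0},{"linear":[0,0,0],"roll":0},{"linear":[0,0,0],"roll":0}]'
python3 - <<'E'
from h import *
s=st(); im,c=shot('wrist','w7'); ti,_=shot('top','t7'); si,_=shot('scene','s7')
big=lambda a,f:cv2.resize(a,None,fx=f,fy=f,interpolation=cv2.INTER_CUBIC)
a=im[40:300]; b=big(si[170:290,230:370],2.); 
W=np.zeros((260+240,560,3),np.uint8); W[:260]=a; W[260:,:280]=b; W[260:,280:]=big(ti[140:260,250:390],2.)
cv2.imwrite('pics/m7.png',W[:,:,::-1])
for z in(.112,.076,.04): print(z,proj('wrist',box([.544,-.1,z,11.65])[[0,1,12,13]],c).round(1).tolist())
E
```

```text
time_s: 14.83
position: [0.5456, -0.1004, 0.0862]
tool_rot: [[0.98, 0.201, -0.0], [0.201, -0.98, 0.0], [-0.0, -0.0, -1.0]]
ft_force: [-0.2, 0.7, -0.7]
grip_width: 0.0852
gripper_force: 0.0
time_s: 15.75
position: [0.5246, 0.0021, 0.227]
tool_rot: [[0.979, 0.203, 0.001], [0.203, -0.979, -0.0], [0.001, 0.001, -1.0]]
ft_force: [0.3, -0.8, -0.0]
grip_width: 0.0854
gripper_force: 0.0
t 15.75 p [0.5246 0.0021 0.227 ] yaw x 11.69 tilt [ 0.001 -0.    -1.   ] w 0.0854 F [ 0.3 -0.8 -0. ] g 0.0
0.112 [[418.5, 263.4], [374.3, 265.3], [432.3, 141.7], [384.3, 139.0]]
0.076 [[405.7, 248.6], [365.2, 249.7], [416.2, 138.5], [372.7, 136.2]]
0.04 [[394.9, 236.2], [357.6, 236.9], [403.1, 136.0], [363.3, 134.0]]
```

View pics/m7.png

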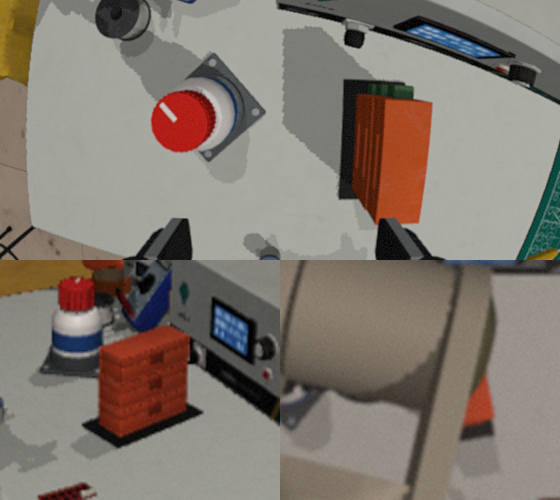

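The scene inset shows a straight column of three on the pad. In the wrist view the top case's corners, about (432,141) and (418,262), match the prediction. The cap is at about (183,161), with its mark pointing up-left. I move above the cap and measure it.

```bash
python3 -m jog '[{"linear":[0.2,-0.4,0],"roll":0},{"linear":[0.25,-0.65,0],"roll":0},{"linear":[0.25,-0.65,0],"roll":0},{"linear":[0.16,-0.42,0],"roll":0},{"linear":[0,0,0],"roll":0},{"linear":[0,0,0],"roll":0}]'
python3 - <<'E'
from h import *
s=st(); R=np.array(s['tool_rot']); print('q',np.round(s['q'],1)); im,c=shot('wrist','w8')
w7=cv2.imread('pics/w7.png')[:,:,::-1]; t0=cv2.imread('pics/top0.png')[:,:,::-1]
V=[('wrist',im,c),('wrist',w7,load('w7')),('top',t0,None)]
ang=np.linspace(0,2*np.pi,60,endpoint=False)
def cyl(p): return np.vstack([[p[0]+.025*np.cos(a),p[1]+.025*np.sin(a),p[2]-h] for h in(0,.032) for a in ang])
def run(V,p0):
    D=[]
    for n,i,c in V:
        q=proj(n,cyl(p0),c);lo=np.floor(q.min(0)-10).astype(int);hi=np.ceil(q.max(0)+10).astype(int)
        m=omask(i)[lo[1]:hi[1],lo[0]:hi[0]];k,l,st_,_=cv2.connectedComponentsWithStats(m);m=(l==1+np.argmax(st_[1:,4])).astype('uint8')
        m=cv2.morphologyEx(cv2.copyMakeBorder(m,9,9,9,9,0),cv2.MORPH_CLOSE,np.ones((9,9)))[9:-9,9:-9]
        D.append((n,c,lo,m.astype(np.float32)))
    def cost(d):
        r=0
        for n,c,lo,m in D:
            h=cv2.convexHull(((proj(n,cyl(p0+d*.004),c)-lo+.5)*8-.5).round().astype(np.int32))
            g=np.zeros((m.shape[0]*8,m.shape[1]*8),np.uint8);cv2.fillPoly(g,[h],1)
            r+=np.abs(cv2.resize(g.astype(np.float32),m.shape[::-1],interpolation=cv2.INTER_AREA)-m).sum()/m.sum()
        return r
    o=minimize(cost,np.zeros(3),method='Nelder-Mead',options=dict(initial_simplex=np.vstack([np.zeros(3),np.eye(3)]),xatol=.01,fatol=1e-4)); return p0+o.x*.004,o.fun
p0=np.array([.541,.092,.123])
for nm,v in(('w8',V[:1]),('w7',V[1:2]),('w7+8',V[:2]),('all',V)):
    p,f=run(v,p0); print(nm,p.round(4),round(f,3),'tool units',(R.T@(np.array([p[0],p[1],.096])-s['position'])/.04).round(3))
E
```

```text
time_s: 16.4
position: [0.5416, 0.0911, 0.2261]
tool_rot: [[0.98, 0.201, -0.0], [0.201, -0.98, -0.0], [-0.0, 0.0, -1.0]]
ft_force: [-0.1, -0.1, 0.4]
grip_width: 0.0854
gripper_force: 0.0
t 16.4 p [0.5416 0.0911 0.2261] yaw x 11.61 tilt [-0. -0. -1.] w 0.0854 F [-0.1 -0.1  0.4] g 0.0
q [-2.8 22.  75.  -0.  83.1 75.6]
w8 [0.5405 0.091  0.111 ] 0.022 tool units [-0.028 -0.004  3.252]
w7 [0.541  0.095  0.1095] 0.026 tool units [ 0.005 -0.101  3.252]
w7+8 [0.5425 0.0919 0.1166] 0.114 tool units [ 0.027 -0.016  3.252]
all [0.5425 0.092  0.1167] 0.26 tool units [ 0.027 -0.02   3.252]
```

View pics/w8.png

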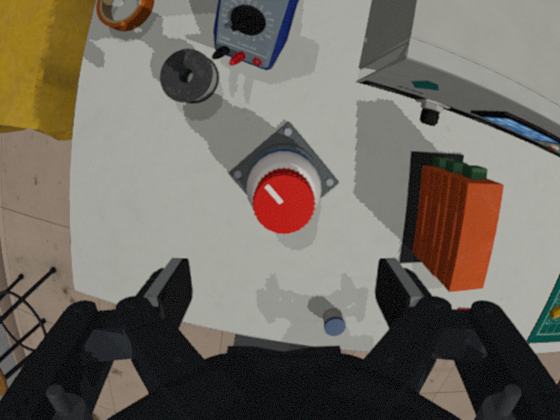

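The cap is straight below at about (285,201). The holder's screws are at (288,131), (333,182) and (238,174). I take a quick cross-check of its centre at the known height.

Run:
```python
from h import *
im=cv2.imread('pics/w8.png')[:,:,::-1]; c=load('w8'); hsv=cv2.cvtColor(im,cv2.COLOR_RGB2HSV)
m=(((hsv[...,0]<12)|(hsv[...,0]>168))&(hsv[...,1]>120)&(hsv[...,2]>30)).astype('uint8'); m[:150]=0;m[245:]=0;m[:,:240]=0;m[:,330:]=0
m=cv2.morphologyEx(m,cv2.MORPH_CLOSE,np.ones((9,9)))
ys,xs=np.nonzero(m); print('ext',xs.min(),xs.max(),ys.min(),ys.max(),m.sum())
a=np.linspace(0,2*np.pi,90)
for x in(.539,.541,.543):
  for z in (.123,.091):
    q=proj('wrist',np.c_[x+.025*np.cos(a),.0915+.025*np.sin(a),0*a+z],c); print(x,z,q.min(0).round(1),q.max(0).round(1))
print(onz('wrist',[[238,174],[333,182]],.012,c).mean(0).round(4),onz('wrist',[[238,174],[333,182]],.004,c).mean(0).round(4))
```

```text
ext 252 314 169 233 3133
0.539 0.123 [250.7 179. ] [314.1 239.8]
0.539 0.091 [254.2 172. ] [310.8 226.8]
0.541 0.123 [251.1 176.5] [314.6 237.6]
0.541 0.091 [254.6 169.7] [311.3 224.7]
0.543 0.123 [251.5 173.9] [315.2 235.3]
0.543 0.091 [255.  167.5] [311.8 222.6]
[0.5445 0.0892 0.012 ] [0.5431 0.0888 0.004 ]
```

```bash
python3 -m jog '[{"linear":[0.03,-0.01,0.5],"roll":0},{"linear":[0,0,0.8],"roll":0},{"linear":[0,0,0.8],"roll":0},{"linear":[0,0,0.6],"roll":0},{"linear":[0,0,0.35],"roll":0},{"linear":[0,0,0.2],"roll":0},{"linear":[0,0,0],"roll":0},{"linear":[0,0,0],"roll":0},{"linear":[0,0,0],"roll":0}]'
python3 -m jog '[{"linear":[0,0,0],"roll":0},{"linear":[0,0,0],"roll":0},{"linear":[0,0,0],"roll":0},{"linear":[0,0,0],"roll":0},{"linear":[0,0,0],"roll":0},{"linear":[0,0,0],"roll":0},{"linear":[0,0,0],"roll":0}]' -1 30
```

```text
time_s: 17.2
position: [0.5431, 0.0916, 0.0975]
tool_rot: [[0.98, 0.2, 0.002], [0.2, -0.98, -0.0], [0.002, 0.001, -1.0]]
ft_force: [0.4, -0.6, 0.7]
grip_width: 0.0855
gripper_force: 0.0
time_s: 17.78
position: [0.5428, 0.092, 0.0968]
tool_rot: [[0.98, 0.201, 0.001], [0.201, -0.98, -0.0], [0.001, 0.001, -1.0]]
ft_force: [-0.8, -1.3, 6.8]
grip_width: 0.0482
gripper_force: 32.4
```

```bash
python3 -m jog '[{"linear":[0,0,0],"roll":0},{"linear":[0,0,0],"roll":0},{"linear":[0,0,0.04],"roll":0},{"linear":[0,0,0.04],"roll":0},{"linear":[0,0,0.04],"roll":0},{"linear":[0,0,0.04],"roll":0},{"linear":[0,0,0],"roll":0},{"linear":[0,0,0],"roll":0}]' -1 90
```

```text
time_s: 18.45
position: [0.5429, 0.092, 0.0916]
tool_rot: [[0.98, 0.201, 0.002], [0.201, -0.98, -0.001], [0.002, 0.001, -1.0]]
ft_force: [-4.8, -3.1, 17.0]
grip_width: 0.047
gripper_force: 92.7
```

```bash
python3 -m jog '[{"linear":[0,0,0],"roll":-0.3},{"linear":[0,0,0],"roll":-0.6},{"linear":[0,0,0],"roll":-0.7},{"linear":[0,0,0],"roll":-0.7},{"linear":[0,0,0],"roll":-0.7},{"linear":[0,0,0],"roll":-0.7},{"linear":[0,0,0],"roll":-0.6},{"linear":[0,0,0],"roll":-0.4},{"linear":[0,0,0],"roll":0},{"linear":[0,0,0],"roll":0}]'
python3 - <<'E'
from h import *
s=st(); print(np.round(s['q'],1),np.round(s['wrist_torque'],2))
E
```

```text
time_s: 19.28
position: [0.5434, 0.092, 0.0917]
tool_rot: [[0.818, 0.575, 0.004], [0.575, -0.818, -0.0], [0.003, 0.002, -1.0]]
ft_force: [-2.8, -1.1, 14.8]
grip_width: 0.0474
gripper_force: 92.5
t 19.28 p [0.5434 0.092  0.0917] yaw x 35.11 tilt [ 0.004 -0.    -1.   ] w 0.0474 F [-2.8 -1.1 14.8] g 92.52072472125292
[-2.7 29.9 86.2 -0.  63.7 52.2] [-0.37  0.19  0.1 ]
```

```bash
python3 -m jog '[{"linear":[0,0,0],"roll":-0.6},{"linear":[0,0,0],"roll":-1},{"linear":[0,0,0],"roll":-1},{"linear":[0,0,0],"roll":-1},{"linear":[0,0,0],"roll":-1},{"linear":[0,0,0],"roll":-1},{"linear":[0,0,0],"roll":-1},{"linear":[0,0,0],"roll":-1},{"linear":[0,0,0],"roll":-1},{"linear":[0,0,0],"roll":-1},{"linear":[0,0,0],"roll":-0.7},{"linear":[0,0,0],"roll":0}]'
python3 -m jog '[{"linear":[0,0,0],"roll":0},{"linear":[0,0,0],"roll":0}]'
python3 - <<'E'
from h import *
s=st(); print(np.round(s['wrist_torque'],2)); im,c=shot('wrist','w9'); ti,_=shot('scene','s9')
W=np.zeros((600,560,3),np.uint8); W[:300]=im[:300]; W[300:,:]=cv2.resize(ti[160:280,200:424],None,fx=2.5,fy=2.5); cv2.imwrite('pics/m9.png',W[:,:,::-1])
E
```

```text
time_s: 20.28
position: [0.5437, 0.092, 0.0917]
tool_rot: [[0.056, 0.998, 0.004], [0.998, -0.056, -0.0], [-0.0, 0.004, -1.0]]
ft_force: [-0.1, -1.1, 13.8]
grip_width: 0.0475
gripper_force: 92.4
time_s: 20.45
position: [0.5437, 0.092, 0.0916]
tool_rot: [[0.059, 0.998, 0.004], [0.998, -0.059, -0.0], [-0.0, 0.004, -1.0]]
ft_force: [-1.2, -1.4, 14.3]
grip_width: 0.0471
gripper_force: 92.4
t 20.45 p [0.5437 0.092  0.0916] yaw x 86.6 tilt [ 0.004 -0.    -1.   ] w 0.0471 F [-1.2 -1.4 14.3] g 92.41859335452318
[-0.27 -0.03  0.13]
```

View pics/m9.png

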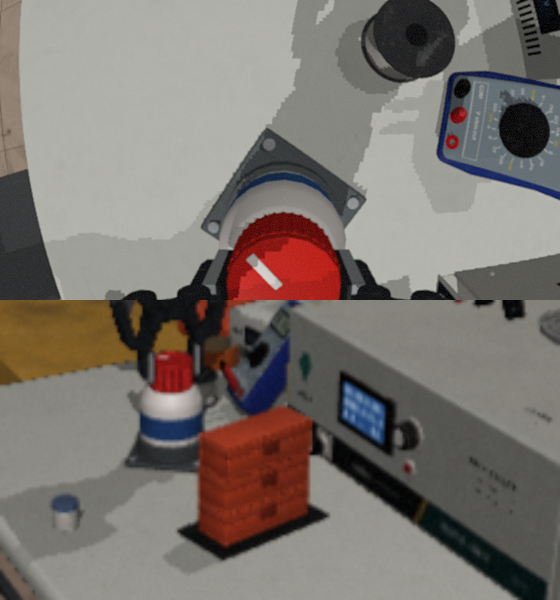

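In the wrist view the mark keeps its up-left direction at about (264,272) relative to the gripper, so the cap turned with the tool by 75°. I lift it.

```bash
python3 -m jog '[{"linear":[0,0,-0.05],"roll":0},{"linear":[0,0,-0.1],"roll":0},{"linear":[0,0,-0.2],"roll":0},{"linear":[0,0,-0.3],"roll":0},{"linear":[0,0,-0.4],"roll":0},{"linear":[0,0,-0.4],"roll":0},{"linear":[0,0,-0.4],"roll":0},{"linear":[0,0,-0.2],"roll":0},{"linear":[0,0,-0.08],"roll":0},{"linear":[0,0,0],"roll":0},{"linear":[0,0,0],"roll":0},{"linear":[0,0,0],"roll":0}]'
python3 - <<'E'
from h import *
s=st(); im,c=shot('wrist','w10'); ti,_=shot('scene','s10')
W=np.zeros((600,560,3),np.uint8); W[:300]=im[:300]; W[300:,:]=cv2.resize(ti[160:280,200:424],None,fx=2.5,fy=2.5); cv2.imwrite('pics/m10.png',W[:,:,::-1])
E
```

```text
time_s: 21.55
position: [0.542, 0.0922, 0.1741]
tool_rot: [[0.06, 0.998, -0.002], [0.998, -0.06, 0.0], [0.0, -0.002, -1.0]]
ft_force: [0.0, 0.1, -0.6]
grip_width: 0.0473
gripper_force: 92.9
t 21.55 p [0.542  0.0922 0.1741] yaw x 86.59 tilt [-0.002  0.    -1.   ] w 0.0473 F [ 0.   0.1 -0.6] g 92.88536120206118
```

View pics/m10.png

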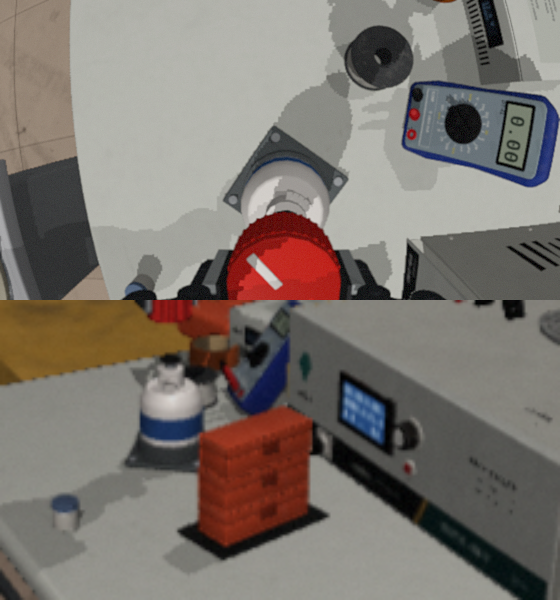

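The cap is off and gripped level at about (285,262), with the bottle's neck bare below it at (285,210). The scene inset shows the column still standing at (250,475). The cap's underside is about 49 mm above the mouth. I hand it in.

```bash
python3 -m jog '[{"linear":[0,0,0],"roll":0},{"linear":[0,0,0],"roll":0},{"linear":[0,0,0],"roll":0},{"linear":[0,0,0],"roll":0}]'; python3 -c "
from rig import env; print(env.close_job())"
```

```text
time_s: 21.98
position: [0.5424, 0.0921, 0.1751]
tool_rot: [[0.06, 0.998, -0.0], [0.998, -0.06, 0.0], [0.0, -0.0, -1.0]]
ft_force: [0.2, -1.4, -0.5]
grip_width: 0.0468
gripper_force: 92.9
the job is handed in; nothing more can be done
None
```

The job was handed in at 22 s: the three cases stand in a straight column on the pad, and the opened cap is held level and still about 5 cm above the bottle's mouth.

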